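# Find the worn swing stop on the welding jig and park it

## Robot

A 6-joint arm with a two-finger parallel gripper is mounted at the origin on the work surface. World frame = base frame: x ahead of the robot, y to its left, z up, the work surface at z = 0. Lengths are in mm, angles in rad, forces in N, time in s.
With the tool pointing down it reaches from about 350 to 975 mm from the base axis. Payload 7.1 kg.
Tool frame: the origin (TCP) lies at the very end of the fingers, on their centre line; the grasp point (between the pads) lies 19 mm behind it; y points along the fingers, x is the direction in which the jaws open and shut, and the axes are right-handed (so a half turn about y gives the same grasp; the last joint's range is limited). The gripper opens to 88 mm and grips with 3 to 60 N. Pads are 20 mm wide; open, the fingers measure 115 mm over their backs; the gripper's body (75 mm by 178 mm) begins 61 mm behind the grasp point.
Start: joints at [-0.019, 0.423, 1.63, -0, 1.089, -0.019], TCP at [624.984, 0.026, 222.675] pointing down, gripper open.
Joint ranges: [-3, 3], [-0.9, 2.11], [0.09, 2.58], [-1.31, 4.45], [0.11, 2.69], [-2.54, 2.54]. Speed limits (rad/s): [2.39, 2.39, 3.01, 3.14, 3.14, 3.14].

## Interface

Orientations are given as a rotation vector (axis times angle).
In Python, from workcell import ctrl gives the robot as it stands. The module is installed in compiled form; this text tells all that it offers.
- The arm moves only by the tool jog_arm, never from a script. Its argument "steps" is a list of rows, each an object with "turn": the turn, a rotation vector about the world's x, y, z scaled (see below), a list of three; "dp": the shift along the world's x, y, z scaled (see below), a list of three; "claw": the opening, from 0 (shut) to 1 (fully open). In form: [{"turn": [wx, wy, wz], "dp": [x, y, z], "claw": claw}, ...]. A call has 1 to 12 rows; each row is the pose to reach, as a shift and turn from the pose measured when the call began, turning the shorter way round; what a row does not reach only later rows make up. The controller multiplies each number of a shift by 80 mm and each number of a turn by pi rad. A row lasts 1/12 s, in which the tool goes at most 41.7 mm and 7.16 degrees, less where a joint would pass 70% of its speed; a pose out of reach is approached as far as the arm can. A call with a number of a shift or a turn outside -1 to 1 is refused whole. A call with a gripper value outside its range is refused whole. The fingers move at their own pace and stop on an object; the grip force is fixed at half the most. Time passes only in rows, so rows that repeat a pose let the fingers close. It gives the time, the measured TCP pose, the force and the opening at its end, in the units of the state.
- ctrl.get_obs(): the state, without advancing time (a new reading comes with each control period).
- ctrl.get_image(name): name is "scene" or "side" or "wrist"; returns a dict with "img" (480x640x3 uint8, red, green, blue), "range_z" (480x640 float32, mm along the optical axis (not along the pixel's ray), 0 where there is no reading), "fovy" (degrees; the focal length in pixels is half the picture's height over the tangent of half this angle, whatever the lens; pixels are square), "cx", "cy" (the principal point, pixels), "dist_coeffs" ([k1, k2, p1, p2, k3] as OpenCV has them; the pictures are not rectified), "camera_from_world" (4x4, takes a point from world to camera coordinates); the wrist camera has in their place "hand_eye" (4x4, takes a point from camera to tool coordinates, whose origin is the TCP and whose axes are the tool frame's). Camera axes: x right, y down, z forward; pixel columns grow to the right and rows downward; lengths in mm; the calibration is good to about 2 mm. A picture is of the moment at which its call begins: read the wrist's pose just before it.
- ctrl.close_job(): hands the job in, once; it reports no verdict.
The state is a dict: "t": time; "qpos": joint angles; "qvel": joint speeds; "joint_torque": joint torques, N m; "ee_pos": TCP position; "orientation": TCP orientation; "ft_force": force on the tool from outside, world axes, zero at the start; "moment": the same for the moment, N m; "width": finger opening in mm.
Only numpy, scipy, OpenCV 4.12 (cv2) and the standard library are available. Lean on these libraries where they do the work, as an engineer would, in place of code of your own. Each camera call takes 0.05 s, during which the arm holds its last target.

## Task

One of the three swing stops on the welding jig has a worn pivot. Working from the robot's left to its right, rock each upright arm away from the robot and then back towards it until its play is taken up each way. Then slide the carriage whose arm is loose all the way along its rail, away from the robot, against the end block; do not shove the two sound ones along their rails, and leave the hammer and the welding square alone.

Things in the scene. Friction and masses are not known exactly. Their poses are not given: they have to be found in the camera images.
- pivot_a (a point): Stop a: middle of its pivot pin, 70 mm above the table, on the carriage (block 90 mm along the rail, 60 wide, top at 52 mm; lugs to 84 mm). x: along the rail, away from the robot; y: along the pin. The rail, fixed, 60 mm wide, end blocks 34 mm high, reaches from 85 mm before to 215 mm beyond the slide = 0 place. Three stops, alike in looks, 160 to 280 mm apart, in any left-right order; one pivot is worn.
- tip_a (a point): Stop a: centre of the top face of its arm, 120 mm above the pin. The arm is an upright flat steel bar, 12 mm thick along the rail and 34 mm wide across it; its top 25 mm is widened to 50 mm. z points up along the arm.
- rock_a (a joint): Lean of arm a, rad; + away from the robot, - towards it, near 0 at first. A sound arm goes about 0.03 each way (tip 4 mm), is a little stiff and stays where left; the worn one goes about 0.16 each way (tip 19 mm), almost free, and flops to the side it leans to. Only rocking tells. Beyond its play an arm pushes its carriage along.
- slide_a (a joint): Carriage a along its rail, m: 0 at the robot's end, 0.13 against the far end block. Starts between 0 and 0.02. Slides at about 6 N and stays where it is left.
- pivot_b (a point): Stop b: middle of its pivot pin, 70 mm above the table, on the carriage (block 90 mm along the rail, 60 wide, top at 52 mm; lugs to 84 mm). x: along the rail, away from the robot; y: along the pin. The rail, fixed, 60 mm wide, end blocks 34 mm high, reaches from 85 mm before to 215 mm beyond the slide = 0 place. Three stops, alike in looks, 160 to 280 mm apart, in any left-right order; one pivot is worn.
- tip_b (a point): Stop b: centre of the top face of its arm, 120 mm above the pin. The arm is an upright flat steel bar, 12 mm thick along the rail and 34 mm wide across it; its top 25 mm is widened to 50 mm. z points up along the arm.
- rock_b (a joint): Lean of arm b, rad; + away from the robot, - towards it, near 0 at first. A sound arm goes about 0.03 each way (tip 4 mm), is a little stiff and stays where left; the worn one goes about 0.16 each way (tip 19 mm), almost free, and flops to the side it leans to. Only rocking tells. Beyond its play an arm pushes its carriage along.
- slide_b (a joint): Carriage b along its rail, m: 0 at the robot's end, 0.13 against the far end block. Starts between 0 and 0.02. Slides at about 6 N and stays where it is left.
- pivot_c (a point): Stop c: middle of its pivot pin, 70 mm above the table, on the carriage (block 90 mm along the rail, 60 wide, top at 52 mm; lugs to 84 mm). x: along the rail, away from the robot; y: along the pin. The rail, fixed, 60 mm wide, end blocks 34 mm high, reaches from 85 mm before to 215 mm beyond the slide = 0 place. Three stops, alike in looks, 160 to 280 mm apart, in any left-right order; one pivot is worn.
- tip_c (a point): Stop c: centre of the top face of its arm, 120 mm above the pin. The arm is an upright flat steel bar, 12 mm thick along the rail and 34 mm wide across it; its top 25 mm is widened to 50 mm. z points up along the arm.
- rock_c (a joint): Lean of arm c, rad; + away from the robot, - towards it, near 0 at first. A sound arm goes about 0.03 each way (tip 4 mm), is a little stiff and stays where left; the worn one goes about 0.16 each way (tip 19 mm), almost free, and flops to the side it leans to. Only rocking tells. Beyond its play an arm pushes its carriage along.
- slide_c (a joint): Carriage c along its rail, m: 0 at the robot's end, 0.13 against the far end block. Starts between 0 and 0.02. Slides at about 6 N and stays where it is left.
- hammer: Bystander: hammer about 240 mm long, lying on the table at the right of the work; origin under its middle.
- square: Bystander: triangular welding square about 120 x 110 mm, 30 mm high, on the table at the left; origin under its middle.

How it is judged:
By the outcome, as a careful person would: the job done as asked, in the order asked, and still so for the second after the job is handed in, with the robot touching nothing.
It also fails if it takes over 72 s, if anything falls off the work surface, if the arm or the gripper's body presses on something with over 40 N, if the wrist force passes 120 N, or if a joint passes its speed limit or range.

## Working session

There is one attempt and no reset: what is moved stays moved. The work goes in short steps, Python scripts to look and compute and a tool call to move; the robot and the scene stay as the last step left them, time stands still between calls to the robot, and variables do not carry over. Pictures are saved under pics/ and viewed, and the job is handed in when it is done.

Besides the shell and the picture viewer there is one more tool, called after "Request:" as name([rows], argument=value, ...), one row to a line, values as JSON. jog_arm: Moves the arm, as the interface text tells. Its arguments: {"type":"object","properties":{"steps":{"type":"array","items":{"type":"object","properties":{"turn":{"type":"array","items":{"type":"number"}},"dp":{"type":"array","items":{"type":"number"}},"claw":{"type":"number"}}}}},"required":["steps"]}

```bash
mkdir -p pics
python3 - <<'E'
from workcell import ctrl
import cv2,numpy as np
o=ctrl.get_obs();print({k:np.round(v,3) for k,v in o.items()})
for n in["scene","side","wrist"]:
    d=ctrl.get_image(n);cv2.imwrite(f"pics/{n}0.png",d["img"][:,:,::-1]);print(n,d["fovy"],d["cx"],d["cy"],d["dist_coeffs"],(d["range_z"]>0).mean())
    print(np.round(d.get("camera_from_world",d.get("hand_eye")),3))
E
```

```text
{'t': np.float64(0.0), 'qpos': array([-0.019,  0.424,  1.631,  0.   ,  1.089, -0.019]), 'qvel': array([-0.001,  0.003,  0.001,  0.001, -0.001, -0.   ]), 'joint_torque': array([ 1.0000e-03, -5.4462e+01, -2.7367e+01,  6.4000e-02,  2.3000e-02,
       -0.0000e+00]), 'ee_pos': array([6.24445e+02, 2.60000e-02, 2.21923e+02]), 'orientation': array([-1.571e+00,  1.000e-03,  1.000e-03]), 'ft_force': array([-0.162, -0.604,  0.444]), 'moment': array([-0.035,  0.018,  0.032]), 'width': np.float64(87.649)}
scene 44.58326717267265 320.2754783254867 242.34952585308807 [-0.05926488  0.          0.          0.          0.        ] 0.9960970052083333
[[ 3.870000e-01  9.220000e-01  1.000000e-02 -2.013840e+02]
 [ 7.780000e-01 -3.210000e-01 -5.400000e-01 -3.119950e+02]
 [-4.950000e-01  2.160000e-01 -8.420000e-01  1.576666e+03]
 [ 0.000000e+00  0.000000e+00  0.000000e+00  1.000000e+00]]
side 53.13939330206185 321.4670519148079 242.11946348554468 [-0.09807323  0.          0.          0.          0.        ] 0.9959440104166667
[[ 8.160000e-01 -5.780000e-01 -2.000000e-02 -4.030360e+02]
 [-3.910000e-01 -5.250000e-01 -7.560000e-01  3.178160e+02]
 [ 4.260000e-01  6.250000e-01 -6.540000e-01  1.135656e+03]
 [ 0.000000e+00  0.000000e+00  0.000000e+00  1.000000e+00]]
wrist 65.4648608350539 316.84047681126157 241.30154776075264 [-0.0288275  0.         0.         0.         0.       ] 0.9959928385416666
[[ 1.0000e+00 -0.0000e+00  1.0000e-03 -1.1490e+00]
 [-1.0000e-03 -2.7200e-01  9.6200e-01 -1.6384e+02]
 [-0.0000e+00 -9.6200e-01 -2.7200e-01  7.3777e+01]
 [ 0.0000e+00  0.0000e+00  0.0000e+00  1.0000e+00]]
```

View pics/scene0.png

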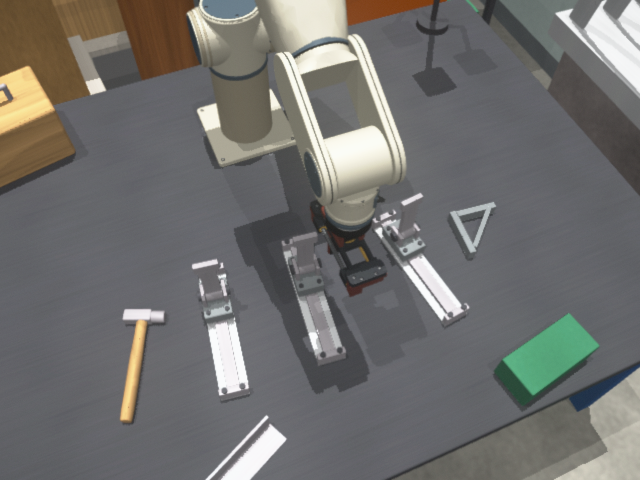

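View pics/side0.png

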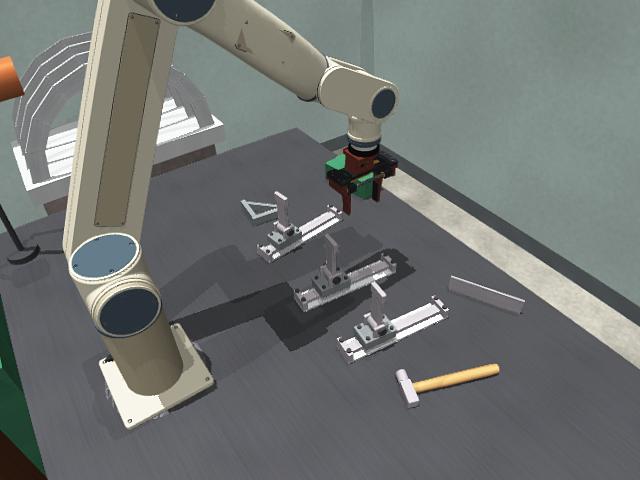

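View pics/wrist0.png

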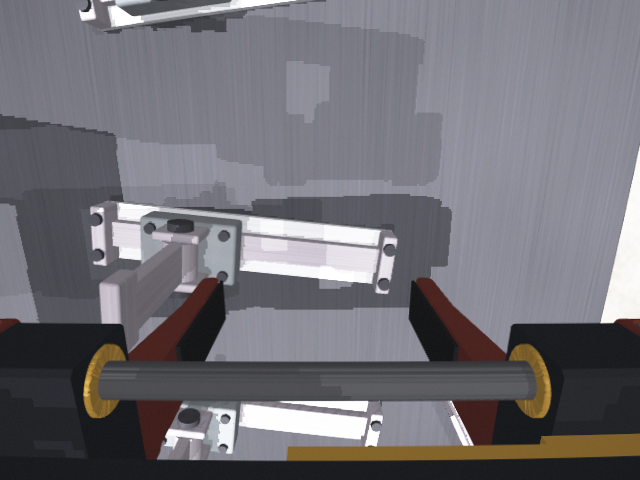

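```bash
cat > h.py <<'E'
from workcell import ctrl
import cv2,numpy as np
def cloud(n,d=None):
    d=d or ctrl.get_image(n); f=240/np.tan(np.radians(d["fovy"]/2))
    K=np.array([[f,0,d["cx"]],[0,f,d["cy"]],[0,0,1]])
    u,v=np.meshgrid(np.arange(640.),np.arange(480.))
    p=cv2.undistortPoints(np.stack([u.ravel(),v.ravel()],1)[:,None],K,np.array(d["dist_coeffs"]))[:,0]
    z=d["range_z"].ravel().astype(float)
    P=np.c_[p*z[:,None],z]; T=np.linalg.inv(d["camera_from_world"])
    W=P@T[:3,:3].T+T[:3,3]; W[z==0]=np.nan
    return W.reshape(480,640,3),d
E
python3 - <<'E'
from h import *
for n in["scene","side"]:
    W,d=cloud(n)
    for lo,hi in[(184,197),(165,184),(140,163),(44,60)]:
        m=((W[...,2]>lo)&(W[...,2]<hi)&(W[...,0]>330)&(W[...,0]<900)&(abs(W[...,1])<500)).astype(np.uint8)
        k,l,s,c=cv2.connectedComponentsWithStats(m)
        for i in range(1,k):
            if s[i,4]<15: continue
            p=W[l==i]; print(n,lo,hi,s[i,4],np.round(c[i]),"mean",p.mean(0).round(1),"p5",np.percentile(p,3,0).round(),"p97",np.percentile(p,97,0).round())
E
```

```text
scene 184 197 138 [412. 200.] mean [505.4 211.  189.1] p5 [498. 187. 185.] p97 [512. 235. 193.]
scene 184 197 159 [305. 237.] mean [506.3 -29.1 188.8] p5 [499. -52. 185.] p97 [513.  -6. 193.]
scene 184 197 168 [205. 265.] mean [ 491.3 -231.3  188.8] p5 [ 484. -254.  185.] p97 [ 499. -208.  193.]
scene 165 184 107 [411. 206.] mean [509.4 208.2 174.9] p5 [504. 187. 167.] p97 [513. 235. 183.]
scene 165 184 114 [305. 242.] mean [509.9 -30.2 174.8] p5 [506. -53. 167.] p97 [514.  -6. 183.]
scene 165 184 125 [206. 270.] mean [ 495.3 -231.5  174.7] p5 [ 491. -254.  166.] p97 [ 499. -208.  183.]
scene 140 163 91 [410. 212.] mean [509.6 209.  151.6] p5 [504. 194. 142.] p97 [513. 228. 162.]
scene 140 163 104 [305. 249.] mean [509.6 -30.5 151.4] p5 [503. -46. 141.] p97 [513. -14. 162.]
scene 140 163 112 [208. 276.] mean [ 495.3 -231.5  151.8] p5 [ 492. -247.  141.] p97 [ 499. -216.  162.]
scene 44 60 527 [405. 241.] mean [518.9 208.1  51.8] p5 [464. 180.  46.] p97 [550. 241.  58.]
scene 44 60 46 [292. 259.] mean [465.7 -46.1  52. ] p5 [458. -55.  48.] p97 [475. -35.  56.]
scene 44 60 446 [309. 2
[... 1219 characters left out ...]
.] p97 [506. -15. 161.]
side 140 163 80 [377. 302.] mean [ 486.5 -236.4  150.9] p5 [ 483. -250.  140.] p97 [ 493. -217.  162.]
side 44 60 21 [327. 168.] mean [820.4 421.8  53.3] p5 [816. 406.  45.] p97 [825. 437.  59.]
side 44 60 43 [367. 185.] mean [864.8 255.7  52.4] p5 [846. 249.  45.] p97 [889. 270.  60.]
side 44 60 266 [282. 236.] mean [491.3 198.8  51.9] p5 [459. 176.  46.] p97 [547. 230.  59.]
side 44 60 385 [329. 281.] mean [494.7 -37.   51.5] p5 [459. -64.  45.] p97 [545.  -4.  58.]
side 44 60 247 [486. 289.] mean [ 813.1 -305.    49. ] p5 [ 773. -392.   44.] p97 [ 856. -222.   54.]
side 44 60 490 [373. 331.] mean [ 480.  -237.5   52.3] p5 [ 446. -266.   46.] p97 [ 532. -204.   58.]
```

Run:
```python
from h import *
W,d=cloud("scene"); print(ctrl.get_obs()["t"])
for y in(210,-31,-232):
    m=(W[...,2]>6)&(W[...,2]<26)&(W[...,0]>570)&(W[...,0]<760)&(abs(W[...,1]-y)<75)
    p=W[m]; z=np.median(p[:,2]); p=p[abs(p[:,2]-z)<4]
    r=cv2.minAreaRect(p[:,:2].astype(np.float32)); print(y,z.round(1),len(p),r, 'x',p[:,0].min(),p[:,0].max())
    q=np.array([(x,np.median(p[abs(p[:,0]-x)<6,1])) for x in range(580,690,10) if (abs(p[:,0]-x)<6).sum()>5]); 
    print("yaw",np.arctan(np.polyfit(q[:,0],q[:,1],1)[0]), q[:,1].round())
    m=(W[...,2]>30)&(W[...,2]<38)&(W[...,0]>600)&(W[...,0]<760)&(abs(W[...,1]-y)<75)
    e=W[m]; print("end",len(e),e.mean(0).round(1),np.percentile(e,[3,97],axis=0).round())
    m=(W[...,2]>166)&(W[...,2]<184)&(W[...,0]<600)&(W[...,0]>400)&(abs(W[...,1]-y)<40); e=W[m]
    print("faceyaw",-np.arctan(np.polyfit(e[:,1],e[:,0],1)[0]))
```

```text
0.3
210 15.5 407 ((643.4201049804688, 226.45111083984375), (152.68385314941406, 61.495140075683594), 6.705681800842285) x 570.1749713911477 721.3871315279454
yaw 0.0946802128000113 [221. 220. 215. 225. 224. 223. 223. 224. 224. 228. 231.]
end 130 [712.1 231.9  33.9] [[704. 206.  30.]
 [720. 262.  37.]]
faceyaw 0.045952604318563926
-31 15.7 413 ((635.885009765625, -43.74195098876953), (58.86306381225586, 134.9168701171875), 84.18962097167969) x 570.0971110697385 704.1157632346992
yaw -0.10052407819983751 [-37. -38. -37. -43. -40. -42. -46. -44. -45. -47. -45.]
end 163 [695.5 -49.2  33.8] [[687. -77.  30.]
 [703. -22.  38.]]
faceyaw -0.11348720839988238
-232 14.9 348 ((633.337890625, -250.59890747070312), (59.11328887939453, 127.93803405761719), 82.26634979248047) x 570.0192958985335 699.4711924965895
yaw -0.1303290033177234 [-240. -244. -248. -252. -247. -247. -252. -250. -252. -256.]
end 171 [ 689.7 -257.5   34.2] [[ 682. -286.   31.]
 [ 698. -230.   38.]]
faceyaw -0.13053047495420264
```

Request:
jog_arm([
  {"dp": [-0.4, 0.5, 0], "turn": [0, 0, 0.018], "claw": 0.5},
  {"dp": [-0.75, 1.0, 0], "turn": [0, 0, 0.035], "claw": 0.5},
  {"dp": [-0.75, 1.0, 0], "turn": [0, 0, 0.035], "claw": 0.5},
])

```text
t: 0.55
ee_pos: [561.9, 82.2, 221.9]
orientation: [-1.568, -0.087, 0.091]
ft_force: [1.1, 0.1, 0.2]
width: 71.3
```

Request:
jog_arm([
  {"dp": [-0.4, 0.5, 0], "turn": [0, 0, 0], "claw": 0.5},
  {"dp": [-0.75, 1.0, 0], "turn": [0, 0, 0], "claw": 0.5},
  {"dp": [-0.75, 1.0, 0], "turn": [0, 0, 0], "claw": 0.5},
])

```text
t: 0.8
ee_pos: [499.1, 164.4, 221.7]
orientation: [-1.568, -0.086, 0.093]
ft_force: [-0.1, 0.1, -0.2]
width: 51.0
```

Request:
jog_arm([
  {"dp": [0.06, 0.4, 0], "turn": [0, 0, 0], "claw": 0.5},
  {"dp": [0.06, 0.58, 0], "turn": [0, 0, 0], "claw": 0.5},
  {"dp": [0.06, 0.58, 0], "turn": [0, 0, 0], "claw": 0.5},
])

```text
t: 1.05
ee_pos: [504.2, 213.4, 222.0]
orientation: [-1.567, -0.089, 0.095]
ft_force: [0.2, -0.0, -0.3]
width: 44.1
```

Run:
```python
from h import *
o=ctrl.get_obs();print(o["t"],o["ee_pos"],o["width"],o["ft_force"])
for n in["wrist","side"]:
  d=ctrl.get_image(n);cv2.imwrite(f"pics/{n}1.png",d["img"][:,:,::-1])
```

```text
1.05 [504.21498173 213.40583359 222.02451468] 44.07090144919384 [ 0.20248098 -0.02102684 -0.30638422]
```

View pics/wrist1.png

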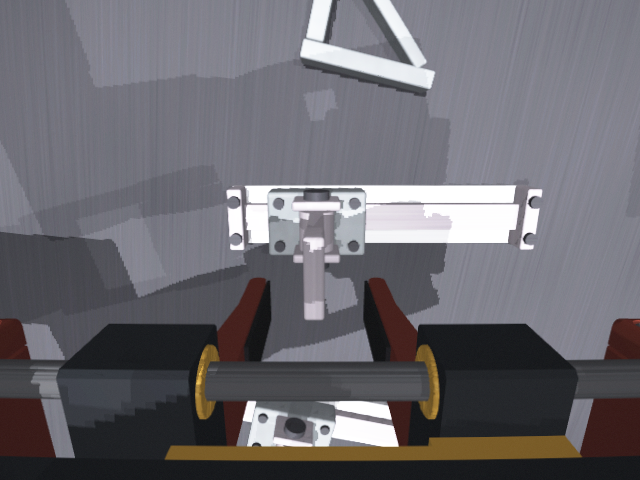

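View pics/side1.png

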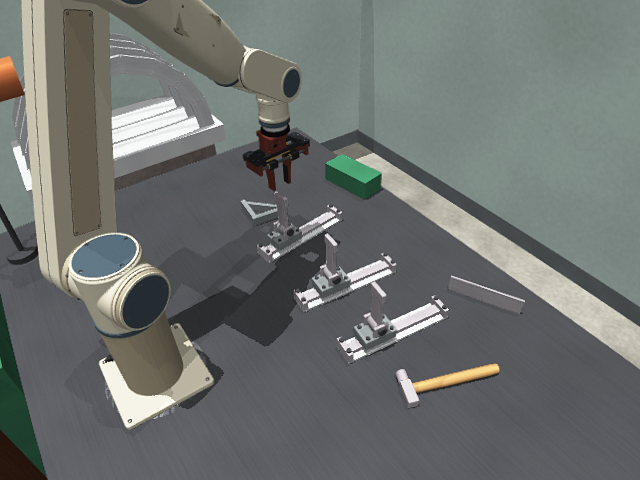

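The wrist view shows the rail level in the picture (rows 185–245). The arm top at about (314,312) is centred between the fingers at columns 268 and 366, so the yaw is right. Next I descend.

Request:
jog_arm([
  {"dp": [0, -0.03, -0.3], "turn": [0, 0, 0], "claw": 0.5},
  {"dp": [0, -0.03, -0.65], "turn": [0, 0, 0], "claw": 0.5},
  {"dp": [0, -0.03, -0.65], "turn": [0, 0, 0], "claw": 0.5},
])

```text
t: 1.4
ee_pos: [501.4, 205.8, 165.5]
orientation: [-1.571, -0.08, 0.099]
ft_force: [-1.4, -0.4, -0.5]
width: 43.8
```

Request:
jog_arm([
  {"dp": [0.05, 0.006, 0], "turn": [0, 0, 0], "claw": 0.5},
  {"dp": [0.1, 0.011, 0], "turn": [0, 0, 0], "claw": 0.5},
  {"dp": [0.14, 0.015, 0], "turn": [0, 0, 0], "claw": 0.5},
  {"dp": [0.14, 0.015, 0], "turn": [0, 0, 0], "claw": 0.5},
])

```text
t: 1.73
ee_pos: [514.4, 207.1, 166.8]
orientation: [-1.57, -0.082, 0.096]
ft_force: [0.4, -0.0, 0.4]
width: 43.9
```

Request:
jog_arm([
  {"dp": [0.02, 0.002, 0], "turn": [0, 0, 0], "claw": 0.5},
  {"dp": [0.04, 0.004, 0], "turn": [0, 0, 0], "claw": 0.5},
  {"dp": [0.04, 0.004, 0], "turn": [0, 0, 0], "claw": 0.5},
])

```text
t: 1.98
ee_pos: [518.4, 207.6, 167.5]
orientation: [-1.57, -0.083, 0.095]
ft_force: [-0.6, 0.2, 0.0]
width: 44.1
```

Request:
jog_arm([
  {"dp": [0.02, 0.002, 0], "turn": [0, 0, 0], "claw": 0.5},
  {"dp": [0.02, 0.002, 0], "turn": [0, 0, 0], "claw": 0.5},
])

```text
t: 2.15
ee_pos: [520.2, 207.9, 167.7]
orientation: [-1.57, -0.083, 0.095]
ft_force: [-1.0, -0.2, -0.3]
width: 44.1
```

Request:
jog_arm([
  {"dp": [0.02, 0.002, 0], "turn": [0, 0, 0], "claw": 0.5},
  {"dp": [0.02, 0.002, 0], "turn": [0, 0, 0], "claw": 0.5},
])

```text
t: 2.32
ee_pos: [522.0, 208.1, 167.7]
orientation: [-1.57, -0.084, 0.095]
ft_force: [-0.1, -0.9, -0.0]
width: 44.1
```

```bash
cat > w.py <<'E'
from h import *
import sys
F=[ctrl.get_obs()]
d=ctrl.get_image("wrist");cv2.imwrite(f"pics/w{sys.argv[1]}.png",d["img"][:,:,::-1])
o=ctrl.get_obs();print(o["t"],o["ee_pos"].round(1),o["ft_force"].round(2),F[0]["ft_force"].round(2))
E
python3 w.py 2
```

```text
2.3667 [521.9 208.1 167.7] [-0.21 -0.19  0.58] [-0.12 -0.9  -0.02]
```

View pics/w2.png

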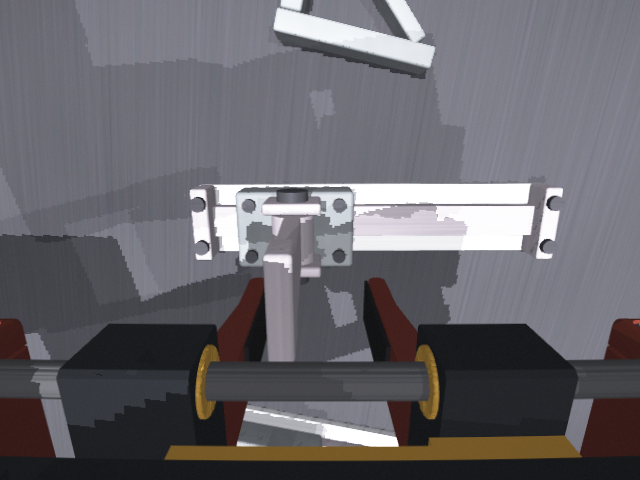

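The arm's near face (column 266) is now about level with the left, near finger's inner face (268). I'll continue in small steps.

Request:
jog_arm([
  {"dp": [0.0125, 0.0014, 0], "turn": [0, 0, 0], "claw": 0.5},
  {"dp": [0.0125, 0.0014, 0], "turn": [0, 0, 0], "claw": 0.5},
])

```text
t: 2.53
ee_pos: [523.0, 208.3, 167.7]
orientation: [-1.57, -0.084, 0.095]
ft_force: [0.1, 0.4, -0.3]
width: 43.9
```

Request:
jog_arm([
  {"dp": [0.0125, 0.0014, 0], "turn": [0, 0, 0], "claw": 0.5},
  {"dp": [0.0125, 0.0014, 0], "turn": [0, 0, 0], "claw": 0.5},
])

```text
t: 2.7
ee_pos: [523.2, 208.3, 167.6]
orientation: [-1.57, -0.082, 0.096]
ft_force: [-4.0, 0.9, 3.2]
width: 43.9
```

Request:
jog_arm([
  {"dp": [0.0125, 0.0014, 0], "turn": [0, 0, 0], "claw": 0.5},
  {"dp": [0.0125, 0.0014, 0], "turn": [0, 0, 0], "claw": 0.5},
])

```text
t: 2.87
ee_pos: [523.3, 208.2, 167.5]
orientation: [-1.57, -0.08, 0.098]
ft_force: [-5.8, -1.4, 3.8]
width: 43.8
```

```bash
python3 w.py 3
```

```text
2.9167 [523.3 208.2 167.5] [-5.7  -0.96  3.51] [-5.84 -1.38  3.76]
```

View pics/w3.png

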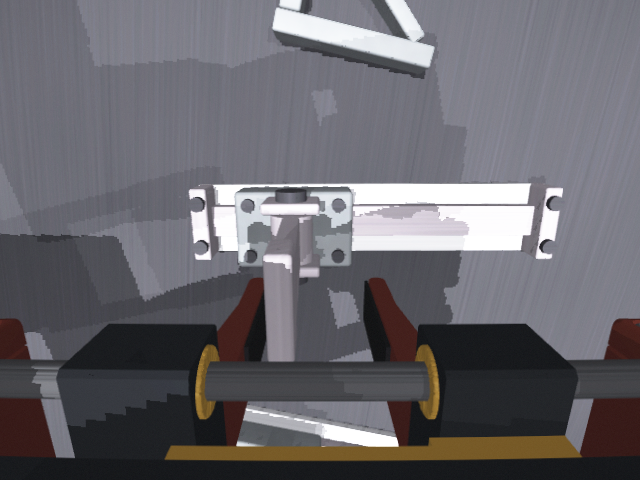

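```bash
cat > lean.py <<'E'
from h import *
def lean():
    W,d=cloud("side")
    for nm,(x,y,yaw) in dict(L=(504,210,.11),M=(505,-31,-.1),R=(490,-232,-.135)).items():
        c,s=np.cos(yaw),np.sin(yaw)
        r=(W[...,0]-x)*c+(W[...,1]-y)*s; t=-(W[...,0]-x)*s+(W[...,1]-y)*c
        m=(abs(t)<15)&(W[...,2]>100)&(W[...,2]<160)&(r>-40)&(r<40)
        r_,z=r[m],W[...,2][m]
        for _ in range(4):
            p=np.polyfit(z,r_,1); k=abs(r_-np.polyval(p,z))<3; r_,z=r_[k],z[k]
        # carriage near edge
        q=(W[...,2]>47)&(W[...,2]<57)&(abs(t)<28)&(abs(r)<150)
        print(nm,len(z),"slope %.3f  r@150 %.1f  r@100 %.1f"%(p[0],np.polyval(p,150),np.polyval(p,100)),"carr near/far",np.percentile(r[q],[2,98]).round(1), W[...,2][m].size)
if __name__=="__main__": print(ctrl.get_obs()["ft_force"].round(1)); lean()
E
python3 lean.py
```

```text
[-5.7 -1.   3.5]
L 94 slope 0.025  r@150 -2.0  r@100 -3.2 carr near/far [-44.   44.9] 113
M 96 slope -0.001  r@150 -6.3  r@100 -6.2 carr near/far [-46.2  42. ] 109
R 136 slope -0.000  r@150 -4.4  r@100 -4.4 carr near/far [-43.7  44.4] 137
```

Left arm: the lean reads 0.025 with a steep force rise to 6 N, so it is at a stop and looks sound. I'll press a touch more, then reverse.

Request:
jog_arm([
  {"dp": [0.015, 0.0016, 0], "turn": [0, 0, 0], "claw": 0.5},
  {"dp": [0.015, 0.0016, 0], "turn": [0, 0, 0], "claw": 0.5},
])

```text
t: 3.13
ee_pos: [523.4, 208.3, 167.4]
orientation: [-1.57, -0.078, 0.1]
ft_force: [-6.4, 0.5, 4.9]
width: 44.0
```

```bash
python3 lean.py
```

```text
[-6.4  0.5  4.9]
L 95 slope 0.027  r@150 -1.8  r@100 -3.1 carr near/far [-44.5  43.8] 107
M 102 slope 0.001  r@150 -6.3  r@100 -6.3 carr near/far [-46.1  42.4] 115
R 132 slope 0.006  r@150 -4.3  r@100 -4.6 carr near/far [-43.6  44.9] 138
```

Request:
jog_arm([
  {"dp": [-0.1, -0.011, 0], "turn": [0, 0, 0], "claw": 0.5},
  {"dp": [-0.2, -0.022, 0], "turn": [0, 0, 0], "claw": 0.5},
  {"dp": [-0.3, -0.033, 0], "turn": [0, 0, 0], "claw": 0.5},
  {"dp": [-0.37, -0.041, 0], "turn": [0, 0, 0], "claw": 0.5},
  {"dp": [-0.37, -0.041, 0], "turn": [0, 0, 0], "claw": 0.5},
])

```text
t: 3.6
ee_pos: [492.5, 204.7, 167.4]
orientation: [-1.571, -0.078, 0.101]
ft_force: [-0.6, 0.2, -0.0]
width: 43.9
```

Request:
jog_arm([
  {"dp": [-0.02, -0.002, 0], "turn": [0, 0, 0], "claw": 0.5},
  {"dp": [-0.04, -0.004, 0], "turn": [0, 0, 0], "claw": 0.5},
  {"dp": [-0.04, -0.004, 0], "turn": [0, 0, 0], "claw": 0.5},
])

```text
t: 3.85
ee_pos: [489.3, 204.5, 167.6]
orientation: [-1.57, -0.079, 0.1]
ft_force: [0.3, -0.5, 0.3]
width: 44.3
```

Request:
jog_arm([
  {"dp": [-0.0125, -0.0014, 0], "turn": [0, 0, 0], "claw": 0.5},
  {"dp": [-0.025, -0.0028, 0], "turn": [0, 0, 0], "claw": 0.5},
  {"dp": [-0.025, -0.0028, 0], "turn": [0, 0, 0], "claw": 0.5},
])

```text
t: 4.1
ee_pos: [487.4, 204.3, 167.6]
orientation: [-1.57, -0.079, 0.1]
ft_force: [-0.7, 0.4, 0.0]
width: 44.4
```

Request:
jog_arm([
  {"dp": [-0.0125, -0.0014, 0], "turn": [0, 0, 0], "claw": 0.5},
  {"dp": [-0.025, -0.0028, 0], "turn": [0, 0, 0], "claw": 0.5},
  {"dp": [-0.025, -0.0028, 0], "turn": [0, 0, 0], "claw": 0.5},
])

```text
t: 4.35
ee_pos: [485.3, 204.0, 167.6]
orientation: [-1.57, -0.079, 0.1]
ft_force: [0.5, -0.4, -0.3]
width: 44.1
```

Request:
jog_arm([
  {"dp": [-0.0125, -0.0014, 0], "turn": [0, 0, 0], "claw": 0.5},
  {"dp": [-0.0125, -0.0014, 0], "turn": [0, 0, 0], "claw": 0.5},
])

```text
t: 4.52
ee_pos: [485.0, 204.0, 167.6]
orientation: [-1.57, -0.08, 0.099]
ft_force: [4.6, -0.4, -2.8]
width: 44.0
```

```bash
python3 lean.py
```

```text
[ 4.6 -0.4 -2.8]
L 87 slope -0.034  r@150 -6.8  r@100 -5.1 carr near/far [-44.4  43.2] 94
M 98 slope 0.005  r@150 -6.0  r@100 -6.3 carr near/far [-45.6  41.8] 113
R 131 slope -0.011  r@150 -4.6  r@100 -4.0 carr near/far [-43.9  44.7] 137
```

Request:
jog_arm([
  {"dp": [-0.01, -0.001, 0], "turn": [0, 0, 0], "claw": 0.5},
  {"dp": [-0.01, -0.001, 0], "turn": [0, 0, 0], "claw": 0.5},
])

```text
t: 4.73
ee_pos: [485.0, 204.1, 167.7]
orientation: [-1.57, -0.081, 0.098]
ft_force: [6.0, -0.0, -3.8]
width: 44.1
```

Request:
jog_arm([
  {"dp": [0.1, 0.011, 0], "turn": [0, 0, 0], "claw": 0.5},
  {"dp": [0.19, 0.02, 0], "turn": [0, 0, 0], "claw": 0.5},
  {"dp": [0.19, 0.02, 0.35], "turn": [0, 0, 0], "claw": 0.5},
  {"dp": [0.19, 0.02, 0.7], "turn": [0, 0, 0], "claw": 0.5},
  {"dp": [0.19, 0.02, 0.7], "turn": [0, 0, 0], "claw": 0.5},
])

```text
t: 5.15
ee_pos: [503.1, 206.7, 228.2]
orientation: [-1.568, -0.086, 0.093]
ft_force: [0.6, 0.3, 0.7]
width: 43.8
```

```bash
python3 lean.py
```

```text
[0.6 0.3 0.7]
L 90 slope -0.045  r@150 -7.1  r@100 -4.9 carr near/far [-44.5  42.9] 104
M 97 slope 0.004  r@150 -6.2  r@100 -6.4 carr near/far [-46.2  41.8] 110
R 136 slope 0.001  r@150 -4.3  r@100 -4.4 carr near/far [-43.8  44.6] 142
```

Left is sound (±0.03, carriage not moved). On to the middle.

Request:
jog_arm([
  {"dp": [0, -0.5, 0], "turn": [0, 0, -0.034], "claw": 0.5},
  {"dp": [0, -1, 0], "turn": [0, 0, -0.068], "claw": 0.5},
  {"dp": [0, -1, 0], "turn": [0, 0, -0.068], "claw": 0.5},
])

```text
t: 5.45
ee_pos: [501.1, 121.8, 225.2]
orientation: [-1.57, 0.091, -0.078]
ft_force: [-0.8, -0.0, -0.8]
width: 44.0
```

Request:
jog_arm([
  {"dp": [0, -0.5, 0], "turn": [0, 0, 0], "claw": 0.5},
  {"dp": [0, -1, 0], "turn": [0, 0, 0], "claw": 0.5},
  {"dp": [0, -1, 0], "turn": [0, 0, 0], "claw": 0.5},
])

```text
t: 5.7
ee_pos: [500.3, 37.1, 224.2]
orientation: [-1.572, 0.095, -0.078]
ft_force: [0.5, 0.8, -0.6]
width: 43.6
```

Request:
jog_arm([
  {"dp": [0.02, -0.5, 0], "turn": [0, 0, 0], "claw": 0.5},
  {"dp": [0.03, -0.95, 0], "turn": [0, 0, 0], "claw": 0.5},
  {"dp": [0.03, -0.95, 0], "turn": [0, 0, 0], "claw": 0.5},
])

```text
t: 5.95
ee_pos: [502.5, -43.1, 223.4]
orientation: [-1.573, 0.099, -0.08]
ft_force: [-0.0, 0.8, -0.2]
width: 44.0
```

```bash
python3 w.py 4
```

```text
6.0 [502.4 -41.  223.4] [ 0.08  0.53 -0.82] [-0.05  0.75 -0.23]
```

View pics/w4.png

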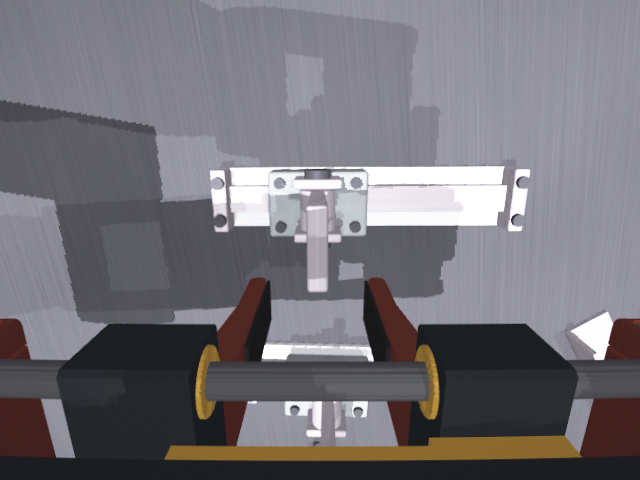

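The rail is level and the arm sits at column 317, centred. I need +9 mm in y; then I descend and approach.

Request:
jog_arm([
  {"dp": [0.02, 0.11, 0], "turn": [0, 0, 0], "claw": 0.5},
  {"dp": [0.02, 0.11, -0.35], "turn": [0, 0, 0], "claw": 0.5},
  {"dp": [0.02, 0.11, -0.69], "turn": [0, 0, 0], "claw": 0.5},
  {"dp": [0.02, 0.11, -0.69], "turn": [0, 0, 0], "claw": 0.5},
  {"dp": [0.02, 0.11, -0.69], "turn": [0, 0, 0], "claw": 0.5},
])

```text
t: 6.42
ee_pos: [502.9, -30.4, 167.1]
orientation: [-1.571, 0.101, -0.076]
ft_force: [0.9, -0.2, 0.9]
width: 44.2
```

Request:
jog_arm([
  {"dp": [0.06, -0.006, 0], "turn": [0, 0, 0], "claw": 0.5},
  {"dp": [0.12, -0.012, 0], "turn": [0, 0, 0], "claw": 0.5},
  {"dp": [0.12, -0.012, 0], "turn": [0, 0, 0], "claw": 0.5},
])

```text
t: 6.67
ee_pos: [514.8, -31.0, 168.6]
orientation: [-1.571, 0.098, -0.078]
ft_force: [0.2, -0.3, 1.0]
width: 44.0
```

Request:
jog_arm([
  {"dp": [0.02, -0.002, 0], "turn": [0, 0, 0], "claw": 0.5},
  {"dp": [0.04, -0.004, 0], "turn": [0, 0, 0], "claw": 0.5},
  {"dp": [0.04, -0.004, 0], "turn": [0, 0, 0], "claw": 0.5},
])

```text
t: 6.92
ee_pos: [518.7, -31.4, 169.2]
orientation: [-1.571, 0.097, -0.079]
ft_force: [0.3, 1.3, -0.3]
width: 43.5
```

Request:
jog_arm([
  {"dp": [0.0125, -0.0014, 0], "turn": [0, 0, 0], "claw": 0.5},
  {"dp": [0.025, -0.0028, 0], "turn": [0, 0, 0], "claw": 0.5},
  {"dp": [0.025, -0.0028, 0], "turn": [0, 0, 0], "claw": 0.5},
])

```text
t: 7.17
ee_pos: [520.9, -31.7, 169.3]
orientation: [-1.571, 0.097, -0.079]
ft_force: [-0.4, 0.5, 0.2]
width: 43.8
```

Request:
jog_arm([
  {"dp": [0.0125, -0.0014, 0], "turn": [0, 0, 0], "claw": 0.5},
  {"dp": [0.0125, -0.0014, 0], "turn": [0, 0, 0], "claw": 0.5},
])

```text
t: 7.33
ee_pos: [522.0, -31.9, 169.3]
orientation: [-1.571, 0.097, -0.079]
ft_force: [0.3, 0.1, -0.3]
width: 44.0
```

Request:
jog_arm([
  {"dp": [0.0125, -0.0014, 0], "turn": [0, 0, 0], "claw": 0.5},
  {"dp": [0.0125, -0.0014, 0], "turn": [0, 0, 0], "claw": 0.5},
])

```text
t: 7.5
ee_pos: [523.2, -32.1, 169.3]
orientation: [-1.571, 0.097, -0.08]
ft_force: [-0.2, -0.3, -0.5]
width: 44.0
```

Request:
jog_arm([
  {"dp": [0.0125, -0.0014, 0], "turn": [0, 0, 0], "claw": 0.5},
  {"dp": [0.0125, -0.0014, 0], "turn": [0, 0, 0], "claw": 0.5},
])

```text
t: 7.67
ee_pos: [524.4, -32.2, 169.3]
orientation: [-1.571, 0.097, -0.08]
ft_force: [-0.6, -0.1, 0.0]
width: 43.8
```

```bash
python3 lean.py
```

```text
[-0.6 -0.1  0. ]
L 94 slope -0.028  r@150 -7.0  r@100 -5.5 carr near/far [-44.2  43.2] 102
M 108 slope 0.070  r@150 -0.6  r@100 -4.1 carr near/far [-46.   42.1] 119
R 129 slope -0.001  r@150 -4.4  r@100 -4.4 carr near/far [-43.7  44. ] 133
```

Lean is already 0.07 with almost no force, so the middle arm is loose. I'll carry on to its stop.

Request:
jog_arm([
  {"dp": [0.03, -0.003, 0], "turn": [0, 0, 0], "claw": 0.5},
  {"dp": [0.06, -0.006, 0], "turn": [0, 0, 0], "claw": 0.5},
  {"dp": [0.09, -0.009, 0], "turn": [0, 0, 0], "claw": 0.5},
  {"dp": [0.09, -0.009, 0], "turn": [0, 0, 0], "claw": 0.5},
])

```text
t: 8.05
ee_pos: [532.1, -33.0, 169.3]
orientation: [-1.571, 0.097, -0.08]
ft_force: [-0.0, -0.0, 0.8]
width: 43.9
```

Request:
jog_arm([
  {"dp": [0.02, -0.002, 0], "turn": [0, 0, 0], "claw": 0.5},
  {"dp": [0.035, -0.0035, 0], "turn": [0, 0, 0], "claw": 0.5},
  {"dp": [0.035, -0.0035, 0], "turn": [0, 0, 0], "claw": 0.5},
])

```text
t: 8.3
ee_pos: [534.5, -33.2, 169.2]
orientation: [-1.571, 0.098, -0.079]
ft_force: [-1.2, -0.2, 1.7]
width: 43.9
```

```bash
python3 lean.py
```

```text
[-1.2 -0.2  1.7]
L 88 slope -0.041  r@150 -7.3  r@100 -5.3 carr near/far [-44.4  43.2] 100
M 119 slope 0.145  r@150 5.7  r@100 -1.5 carr near/far [-45.7  41.6] 124
R 128 slope -0.007  r@150 -4.5  r@100 -4.2 carr near/far [-43.9  44.6] 134
```

Request:
jog_arm([
  {"dp": [0.0125, -0.0014, 0], "turn": [0, 0, 0], "claw": 0.5},
  {"dp": [0.0125, -0.0014, 0], "turn": [0, 0, 0], "claw": 0.5},
])

```text
t: 8.52
ee_pos: [534.7, -33.3, 169.1]
orientation: [-1.571, 0.099, -0.078]
ft_force: [-4.5, -0.1, 2.9]
width: 44.1
```

Request:
jog_arm([
  {"dp": [0.0125, -0.0014, 0], "turn": [0, 0, 0], "claw": 0.5},
  {"dp": [0.0125, -0.0014, 0], "turn": [0, 0, 0], "claw": 0.5},
])

```text
t: 8.68
ee_pos: [534.8, -33.3, 169.0]
orientation: [-1.571, 0.101, -0.076]
ft_force: [-5.6, 0.4, 5.2]
width: 43.8
```

```bash
python3 lean.py
```

```text
[-5.6  0.4  5.2]
L 91 slope -0.032  r@150 -6.8  r@100 -5.2 carr near/far [-44.   43.4] 102
M 123 slope 0.164  r@150 6.1  r@100 -2.1 carr near/far [-46.4  41.5] 131
R 135 slope 0.001  r@150 -4.4  r@100 -4.4 carr near/far [-43.8  44.2] 143
```

At the stop (0.164). Now I rock it back toward the robot.

Request:
jog_arm([
  {"dp": [-0.12, 0.012, 0], "turn": [0, 0, 0], "claw": 0.5},
  {"dp": [-0.24, 0.024, 0], "turn": [0, 0, 0], "claw": 0.5},
  {"dp": [-0.36, 0.036, 0], "turn": [0, 0, 0], "claw": 0.5},
  {"dp": [-0.45, 0.045, 0], "turn": [0, 0, 0], "claw": 0.5},
  {"dp": [-0.5, 0.05, 0], "turn": [0, 0, 0], "claw": 0.5},
  {"dp": [-0.55, 0.055, 0], "turn": [0, 0, 0], "claw": 0.5},
  {"dp": [-0.6, 0.06, 0], "turn": [0, 0, 0], "claw": 0.5},
  {"dp": [-0.65, 0.065, 0], "turn": [0, 0, 0], "claw": 0.5},
  {"dp": [-0.7, 0.07, 0], "turn": [0, 0, 0], "claw": 0.5},
  {"dp": [-0.7, 0.07, 0], "turn": [0, 0, 0], "claw": 0.5},
])

```text
t: 9.57
ee_pos: [477.9, -27.6, 168.9]
orientation: [-1.571, 0.101, -0.075]
ft_force: [-0.9, 0.3, 0.1]
width: 44.1
```

Request:
jog_arm([
  {"dp": [-0.02, 0.002, 0], "turn": [0, 0, 0], "claw": 0.5},
  {"dp": [-0.04, 0.004, 0], "turn": [0, 0, 0], "claw": 0.5},
  {"dp": [-0.05, 0.005, 0], "turn": [0, 0, 0], "claw": 0.5},
  {"dp": [-0.05, 0.005, 0], "turn": [0, 0, 0], "claw": 0.5},
])

```text
t: 9.9
ee_pos: [473.8, -27.2, 168.8]
orientation: [-1.571, 0.101, -0.075]
ft_force: [-0.7, -0.0, -0.6]
width: 44.1
```

```bash
python3 lean.py
```

```text
[-0.7 -0.  -0.6]
L 72 slope -0.031  r@150 -7.1  r@100 -5.5 carr near/far [-44.3  -2.5] 76
M 65 slope -0.159  r@150 -19.6  r@100 -11.7 carr near/far [-46.  42.] 76
R 126 slope -0.007  r@150 -4.6  r@100 -4.2 carr near/far [-44.   44.5] 131
```

Request:
jog_arm([
  {"dp": [-0.02, 0.002, 0], "turn": [0, 0, 0], "claw": 0.5},
  {"dp": [-0.04, 0.004, 0], "turn": [0, 0, 0], "claw": 0.5},
  {"dp": [-0.04, 0.004, 0], "turn": [0, 0, 0], "claw": 0.5},
])

```text
t: 10.2
ee_pos: [470.9, -26.9, 168.9]
orientation: [-1.571, 0.101, -0.076]
ft_force: [1.4, -0.1, -1.5]
width: 44.0
```

Request:
jog_arm([
  {"dp": [-0.0125, 0.0014, 0], "turn": [0, 0, 0], "claw": 0.5},
  {"dp": [-0.0125, 0.0014, 0], "turn": [0, 0, 0], "claw": 0.5},
])

```text
t: 10.37
ee_pos: [470.7, -26.9, 169.2]
orientation: [-1.571, 0.099, -0.078]
ft_force: [3.9, -0.5, -2.3]
width: 44.2
```

Request:
jog_arm([
  {"dp": [-0.0125, 0.0014, 0], "turn": [0, 0, 0], "claw": 0.5},
  {"dp": [-0.0125, 0.0014, 0], "turn": [0, 0, 0], "claw": 0.5},
])

```text
t: 10.53
ee_pos: [470.6, -26.8, 169.4]
orientation: [-1.571, 0.097, -0.079]
ft_force: [5.5, -0.5, -2.7]
width: 44.1
```

The worn one is taken up both ways. I'll lift off and go to the right stop.

Request:
jog_arm([
  {"dp": [0.1, -0.01, 0], "turn": [0, 0, 0], "claw": 0.5},
  {"dp": [0.18, -0.018, 0], "turn": [0, 0, 0], "claw": 0.5},
  {"dp": [0.18, -0.018, 0.35], "turn": [0, 0, 0], "claw": 0.5},
  {"dp": [0.2, -0.018, 0.7], "turn": [0, 0, 0], "claw": 0.5},
  {"dp": [0.2, -0.018, 0.7], "turn": [0, 0, 0], "claw": 0.5},
])

```text
t: 10.95
ee_pos: [489.7, -28.5, 229.6]
orientation: [-1.571, 0.093, -0.084]
ft_force: [0.1, -0.4, 1.2]
width: 43.6
```

Request:
jog_arm([
  {"dp": [0, -0.5, 0], "turn": [0, 0, -0.009], "claw": 0.5},
  {"dp": [0, -1, 0], "turn": [0, 0, -0.009], "claw": 0.5},
  {"dp": [0, -1, 0], "turn": [0, 0, -0.009], "claw": 0.5},
])

```text
t: 11.2
ee_pos: [490.3, -113.1, 229.8]
orientation: [-1.572, 0.116, -0.109]
ft_force: [-0.0, 0.1, -0.3]
width: 43.4
```

Request:
jog_arm([
  {"dp": [0, -0.5, 0], "turn": [0, 0, 0], "claw": 0.5},
  {"dp": [0, -1, 0], "turn": [0, 0, 0], "claw": 0.5},
  {"dp": [0, -1, 0], "turn": [0, 0, 0], "claw": 0.5},
])

```text
t: 11.45
ee_pos: [490.6, -198.0, 229.6]
orientation: [-1.574, 0.119, -0.112]
ft_force: [-0.2, -0.4, 0.1]
width: 43.8
```

```bash
python3 lean.py; python3 w.py 5
```

```text
[-0.2 -0.4  0.1]
L 84 slope -0.025  r@150 -6.8  r@100 -5.6 carr near/far [-44.3  43.5] 99
M 67 slope -0.164  r@150 -19.9  r@100 -11.7 carr near/far [-46.3  41.6] 75
R 132 slope 0.005  r@150 -4.3  r@100 -4.6 carr near/far [-43.8  44.6] 133
11.55 [ 489.9 -194.1  229.2] [0.35 1.36 0.49] [-0.53  0.68  0.42]
```

Request:
jog_arm([
  {"dp": [0.0, -0.3, 0], "turn": [0, 0, 0], "claw": 0.5},
  {"dp": [0.0, -0.47, 0], "turn": [0, 0, 0], "claw": 0.5},
  {"dp": [0.0, -0.47, 0], "turn": [0, 0, 0], "claw": 0.5},
])

```text
t: 11.8
ee_pos: [490.1, -232.4, 229.0]
orientation: [-1.571, 0.12, -0.111]
ft_force: [0.5, -0.6, 0.1]
width: 43.5
```

```bash
python3 w.py 6
```

```text
11.85 [ 489.9 -231.4  228.9] [-0.02 -0.04 -0.39] [ 0.51 -0.64  0.15]
```

View pics/w6.png

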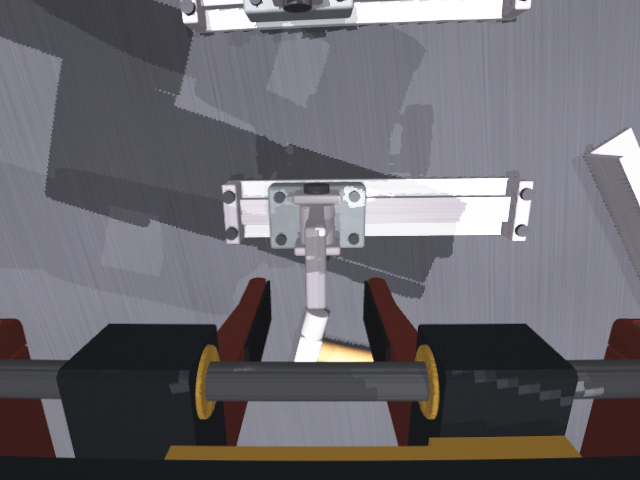

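The right rail is level and its arm at column 316 is centred between the fingers. Descend, then approach in steps.

Request:
jog_arm([
  {"dp": [0.0, 0, -0.38], "turn": [0, 0, 0], "claw": 0.5},
  {"dp": [0.0, 0, -0.76], "turn": [0, 0, 0], "claw": 0.5},
  {"dp": [0.0, 0, -0.76], "turn": [0, 0, 0], "claw": 0.5},
  {"dp": [0.0, 0, -0.76], "turn": [0, 0, 0], "claw": 0.5},
])

```text
t: 12.18
ee_pos: [488.9, -229.8, 167.2]
orientation: [-1.569, 0.123, -0.107]
ft_force: [-0.5, 0.3, 0.9]
width: 43.8
```

Request:
jog_arm([
  {"dp": [0.06, -0.008, 0], "turn": [0, 0, 0], "claw": 0.5},
  {"dp": [0.12, -0.016, 0], "turn": [0, 0, 0], "claw": 0.5},
  {"dp": [0.15, -0.02, 0], "turn": [0, 0, 0], "claw": 0.5},
  {"dp": [0.15, -0.02, 0], "turn": [0, 0, 0], "claw": 0.5},
])

```text
t: 12.52
ee_pos: [502.5, -231.8, 168.5]
orientation: [-1.57, 0.121, -0.109]
ft_force: [-0.5, -0.3, 0.2]
width: 43.6
```

Request:
jog_arm([
  {"dp": [0.02, -0.003, 0], "turn": [0, 0, 0], "claw": 0.5},
  {"dp": [0.04, -0.006, 0], "turn": [0, 0, 0], "claw": 0.5},
  {"dp": [0.04, -0.006, 0], "turn": [0, 0, 0], "claw": 0.5},
])

```text
t: 12.77
ee_pos: [506.2, -232.4, 168.9]
orientation: [-1.57, 0.12, -0.11]
ft_force: [0.7, -0.1, -0.1]
width: 44.2
```

Request:
jog_arm([
  {"dp": [0.0125, -0.0017, 0], "turn": [0, 0, 0], "claw": 0.5},
  {"dp": [0.0125, -0.0017, 0], "turn": [0, 0, 0], "claw": 0.5},
])

```text
t: 12.93
ee_pos: [507.2, -232.6, 168.9]
orientation: [-1.57, 0.12, -0.11]
ft_force: [0.8, 0.6, -0.9]
width: 43.8
```

Request:
jog_arm([
  {"dp": [0.0125, -0.0017, 0], "turn": [0, 0, 0], "claw": 0.5},
  {"dp": [0.0125, -0.0017, 0], "turn": [0, 0, 0], "claw": 0.5},
])

```text
t: 13.1
ee_pos: [508.2, -232.7, 168.9]
orientation: [-1.57, 0.121, -0.11]
ft_force: [0.0, -0.1, 0.1]
width: 44.0
```

```bash
python3 lean.py
```

```text
[ 0.  -0.1  0.1]
L 85 slope -0.037  r@150 -6.8  r@100 -5.0 carr near/far [-44.7  44.3] 103
M 62 slope -0.164  r@150 -19.8  r@100 -11.6 carr near/far [-46.   42.2] 65
R 134 slope 0.026  r@150 -1.9  r@100 -3.2 carr near/far [-43.8  45.2] 142
```

Request:
jog_arm([
  {"dp": [0.0125, -0.0017, 0], "turn": [0, 0, 0], "claw": 0.5},
  {"dp": [0.0125, -0.0017, 0], "turn": [0, 0, 0], "claw": 0.5},
])

```text
t: 13.32
ee_pos: [508.5, -232.7, 168.8]
orientation: [-1.57, 0.122, -0.108]
ft_force: [-3.6, 1.2, 2.5]
width: 43.9
```

Request:
jog_arm([
  {"dp": [0.0125, -0.0017, 0], "turn": [0, 0, 0], "claw": 0.5},
  {"dp": [0.0125, -0.0017, 0], "turn": [0, 0, 0], "claw": 0.5},
])

```text
t: 13.48
ee_pos: [508.6, -232.7, 168.7]
orientation: [-1.569, 0.123, -0.106]
ft_force: [-5.2, 0.2, 3.4]
width: 44.2
```

```bash
python3 lean.py
```

```text
[-5.2  0.2  3.4]
L 89 slope -0.033  r@150 -7.0  r@100 -5.3 carr near/far [-44.4  43.4] 101
M 71 slope -0.154  r@150 -19.4  r@100 -11.7 carr near/far [-45.9  41.7] 77
R 135 slope 0.024  r@150 -2.0  r@100 -3.2 carr near/far [-44.1  44.2] 141
```

The right arm stops at about 0.025, so it is sound. Now back.

Request:
jog_arm([
  {"dp": [-0.1, 0.0135, 0], "turn": [0, 0, 0], "claw": 0.5},
  {"dp": [-0.2, 0.027, 0], "turn": [0, 0, 0], "claw": 0.5},
  {"dp": [-0.3, 0.04, 0], "turn": [0, 0, 0], "claw": 0.5},
  {"dp": [-0.37, 0.05, 0], "turn": [0, 0, 0], "claw": 0.5},
  {"dp": [-0.37, 0.05, 0], "turn": [0, 0, 0], "claw": 0.5},
])

```text
t: 13.95
ee_pos: [477.6, -228.5, 168.7]
orientation: [-1.569, 0.124, -0.106]
ft_force: [-0.1, 0.4, -1.1]
width: 44.0
```

Request:
jog_arm([
  {"dp": [-0.02, 0.003, 0], "turn": [0, 0, 0], "claw": 0.5},
  {"dp": [-0.04, 0.005, 0], "turn": [0, 0, 0], "claw": 0.5},
  {"dp": [-0.05, 0.007, 0], "turn": [0, 0, 0], "claw": 0.5},
  {"dp": [-0.05, 0.007, 0], "turn": [0, 0, 0], "claw": 0.5},
])

```text
t: 14.28
ee_pos: [473.8, -227.9, 168.8]
orientation: [-1.569, 0.124, -0.107]
ft_force: [-0.7, -0.2, 0.8]
width: 43.9
```

Request:
jog_arm([
  {"dp": [-0.0125, 0.0017, 0], "turn": [0, 0, 0], "claw": 0.5},
  {"dp": [-0.0125, 0.0017, 0], "turn": [0, 0, 0], "claw": 0.5},
])

```text
t: 14.45
ee_pos: [472.8, -227.8, 168.7]
orientation: [-1.569, 0.124, -0.107]
ft_force: [0.2, -0.0, 0.6]
width: 44.1
```

Request:
jog_arm([
  {"dp": [-0.0125, 0.0017, 0], "turn": [0, 0, 0], "claw": 0.5},
  {"dp": [-0.0125, 0.0017, 0], "turn": [0, 0, 0], "claw": 0.5},
])

```text
t: 14.62
ee_pos: [471.8, -227.7, 168.7]
orientation: [-1.569, 0.123, -0.107]
ft_force: [1.1, -0.4, -0.5]
width: 43.8
```

Request:
jog_arm([
  {"dp": [-0.0125, 0.0017, 0], "turn": [0, 0, 0], "claw": 0.5},
  {"dp": [-0.0125, 0.0017, 0], "turn": [0, 0, 0], "claw": 0.5},
])

```text
t: 14.78
ee_pos: [470.6, -227.5, 168.7]
orientation: [-1.569, 0.124, -0.106]
ft_force: [0.2, -0.1, 0.1]
width: 43.9
```

Request:
jog_arm([
  {"dp": [-0.0125, 0.0017, 0], "turn": [0, 0, 0], "claw": 0.5},
  {"dp": [-0.0125, 0.0017, 0], "turn": [0, 0, 0], "claw": 0.5},
])

```text
t: 14.95
ee_pos: [470.3, -227.5, 168.7]
orientation: [-1.57, 0.122, -0.108]
ft_force: [4.2, -0.2, -2.6]
width: 43.8
```

```bash
python3 lean.py
```

```text
[ 4.2 -0.2 -2.6]
L 93 slope -0.031  r@150 -6.9  r@100 -5.3 carr near/far [-44.1  43.5] 104
M 72 slope -0.165  r@150 -19.8  r@100 -11.5 carr near/far [-46.2  -8.9] 74
R 125 slope -0.037  r@150 -7.0  r@100 -5.1 carr near/far [-43.6  44.9] 129
```

Request:
jog_arm([
  {"dp": [-0.01, 0.0014, 0], "turn": [0, 0, 0], "claw": 0.5},
  {"dp": [-0.01, 0.0014, 0], "turn": [0, 0, 0], "claw": 0.5},
])

```text
t: 15.17
ee_pos: [470.2, -227.5, 168.8]
orientation: [-1.57, 0.121, -0.109]
ft_force: [5.9, -0.7, -3.4]
width: 43.7
```

Request:
jog_arm([
  {"dp": [0.1, -0.0135, 0], "turn": [0, 0, 0], "claw": 0.5},
  {"dp": [0.2, -0.026, 0], "turn": [0, 0, 0], "claw": 0.5},
  {"dp": [0.2, -0.026, 0.35], "turn": [0, 0, 0], "claw": 0.5},
  {"dp": [0.2, -0.026, 0.72], "turn": [0, 0, 0], "claw": 0.5},
  {"dp": [0.2, -0.026, 0.72], "turn": [0, 0, 0], "claw": 0.5},
])

```text
t: 15.58
ee_pos: [489.2, -230.9, 231.1]
orientation: [-1.573, 0.116, -0.114]
ft_force: [1.0, -0.7, 0.6]
width: 43.8
```

Request:
jog_arm([
  {"dp": [0, 0.5, 0], "turn": [0, 0, 0.009], "claw": 0.5},
  {"dp": [0, 1, 0], "turn": [0, 0, 0.009], "claw": 0.5},
  {"dp": [0, 1, 0], "turn": [0, 0, 0.009], "claw": 0.5},
])

```text
t: 15.83
ee_pos: [488.6, -146.4, 230.9]
orientation: [-1.572, 0.093, -0.088]
ft_force: [-0.3, -0.0, -0.8]
width: 43.8
```

Request:
jog_arm([
  {"dp": [0, 0.5, 0], "turn": [0, 0, 0], "claw": 0.5},
  {"dp": [0, 1, 0], "turn": [0, 0, 0], "claw": 0.5},
  {"dp": [0, 1, 0], "turn": [0, 0, 0], "claw": 0.5},
])

```text
t: 16.08
ee_pos: [488.1, -61.8, 230.5]
orientation: [-1.57, 0.092, -0.084]
ft_force: [0.7, 0.1, 0.1]
width: 43.9
```

Request:
jog_arm([
  {"dp": [0, 0.2, 0], "turn": [0, 0, 0], "claw": 0.5},
  {"dp": [0, 0.38, 0], "turn": [0, 0, 0], "claw": 0.5},
  {"dp": [0, 0.38, 0], "turn": [0, 0, 0], "claw": 0.5},
  {"dp": [0, 0.38, 0], "turn": [0, 0, 0], "claw": 0.5},
])

```text
t: 16.42
ee_pos: [488.3, -31.4, 230.3]
orientation: [-1.571, 0.091, -0.083]
ft_force: [0.4, 0.5, -0.1]
width: 44.0
```

```bash
python3 w.py 7; python3 lean.py
```

```text
16.4667 [488.3 -31.9 230.3] [ 0.37  0.4  -0.56] [ 0.42  0.55 -0.1 ]
[ 0.4  0.4 -0.6]
L 85 slope -0.030  r@150 -6.7  r@100 -5.2 carr near/far [-45.3  45. ] 105
M 68 slope -0.159  r@150 -19.7  r@100 -11.8 carr near/far [-45.8  41.7] 79
R 121 slope -0.036  r@150 -6.9  r@100 -5.1 carr near/far [-43.6  44.4] 122
```

View pics/w7.png

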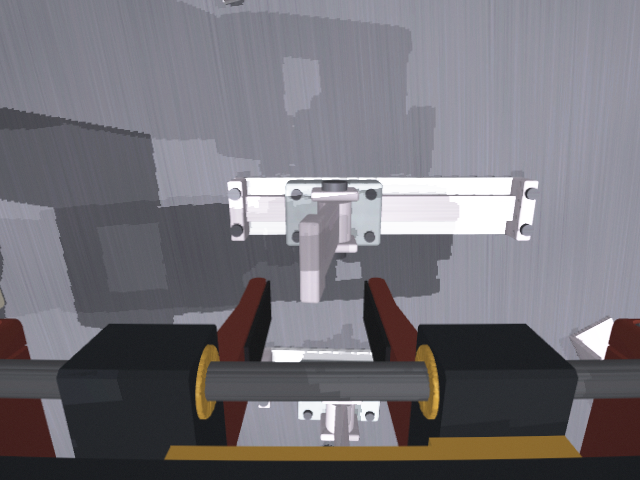

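The arm leans toward the robot with its top at (310,250–300), between the fingers. I'll descend and push forward.

Request:
jog_arm([
  {"dp": [0.0, 0.01, -0.4], "turn": [0, 0, 0], "claw": 0.5},
  {"dp": [0.0, 0.01, -0.82], "turn": [0, 0, 0], "claw": 0.5},
  {"dp": [0.0, 0.01, -0.82], "turn": [0, 0, 0], "claw": 0.5},
  {"dp": [0.0, 0.01, -0.82], "turn": [0, 0, 0], "claw": 0.5},
])

```text
t: 16.85
ee_pos: [487.1, -32.1, 163.8]
orientation: [-1.571, 0.097, -0.082]
ft_force: [0.8, 0.2, -0.1]
width: 44.0
```

Request:
jog_arm([
  {"dp": [0.06, -0.006, 0], "turn": [0, 0, 0], "claw": 0.5},
  {"dp": [0.12, -0.012, 0], "turn": [0, 0, 0], "claw": 0.5},
  {"dp": [0.18, -0.018, 0], "turn": [0, 0, 0], "claw": 0.5},
  {"dp": [0.24, -0.024, 0], "turn": [0, 0, 0], "claw": 0.5},
  {"dp": [0.3, -0.03, 0], "turn": [0, 0, 0], "claw": 0.5},
  {"dp": [0.36, -0.036, 0], "turn": [0, 0, 0], "claw": 0.5},
  {"dp": [0.42, -0.042, 0], "turn": [0, 0, 0], "claw": 0.5},
  {"dp": [0.48, -0.048, 0], "turn": [0, 0, 0], "claw": 0.5},
  {"dp": [0.54, -0.054, 0], "turn": [0, 0, 0], "claw": 0.5},
  {"dp": [0.6, -0.06, 0], "turn": [0, 0, 0], "claw": 0.5},
])

```text
t: 17.68
ee_pos: [534.6, -36.8, 163.5]
orientation: [-1.571, 0.098, -0.08]
ft_force: [-7.5, -0.4, 4.5]
width: 43.9
```

Request:
jog_arm([
  {"dp": [0.04, -0.004, 0], "turn": [0, 0, 0], "claw": 0.5},
  {"dp": [0.08, -0.008, 0], "turn": [0, 0, 0], "claw": 0.5},
  {"dp": [0.12, -0.012, 0], "turn": [0, 0, 0], "claw": 0.5},
  {"dp": [0.16, -0.016, 0], "turn": [0, 0, 0], "claw": 0.5},
  {"dp": [0.2, -0.02, 0], "turn": [0, 0, 0], "claw": 0.5},
])

```text
t: 18.1
ee_pos: [549.1, -38.4, 163.4]
orientation: [-1.571, 0.101, -0.076]
ft_force: [-5.6, 1.0, 6.5]
width: 43.9
```

```bash
python3 lean.py
```

```text
[-5.6  1.   6.5]
L 87 slope -0.028  r@150 -7.1  r@100 -5.8 carr near/far [-44.4  43.4] 94
M 122 slope 0.153  r@150 21.7  r@100 14.0 carr near/far [-30.6  57.4] 133
R 125 slope -0.036  r@150 -7.1  r@100 -5.3 carr near/far [-43.9  44.8] 133
```

The carriage is sliding at about 6 N. Continue.

Request:
jog_arm([
  {"dp": [0.07, -0.007, 0], "turn": [0, 0, 0], "claw": 0.5},
  {"dp": [0.14, -0.014, 0], "turn": [0, 0, 0], "claw": 0.5},
  {"dp": [0.21, -0.021, 0], "turn": [0, 0, 0], "claw": 0.5},
  {"dp": [0.28, -0.028, 0], "turn": [0, 0, 0], "claw": 0.5},
  {"dp": [0.35, -0.035, 0], "turn": [0, 0, 0], "claw": 0.5},
  {"dp": [0.42, -0.042, 0], "turn": [0, 0, 0], "claw": 0.5},
  {"dp": [0.49, -0.049, 0], "turn": [0, 0, 0], "claw": 0.5},
  {"dp": [0.56, -0.056, 0], "turn": [0, 0, 0], "claw": 0.5},
  {"dp": [0.63, -0.063, 0], "turn": [0, 0, 0], "claw": 0.5},
  {"dp": [0.7, -0.07, 0], "turn": [0, 0, 0], "claw": 0.5},
  {"dp": [0.77, -0.077, 0], "turn": [0, 0, 0], "claw": 0.5},
  {"dp": [0.84, -0.084, 0], "turn": [0, 0, 0], "claw": 0.5},
])

```text
t: 19.15
ee_pos: [615.4, -45.4, 163.2]
orientation: [-1.571, 0.104, -0.073]
ft_force: [-7.9, -0.6, 5.9]
width: 44.2
```

```bash
python3 lean.py; python3 w.py 8
```

```text
[-7.9 -0.6  5.9]
L 86 slope -0.039  r@150 -7.1  r@100 -5.2 carr near/far [-44.3  43.2] 103
19.25 [616.6 -45.5 163.2] [-3.73 -1.17  3.3 ] [-3.7  -0.96  1.93]Traceback (most recent call last):
  File "lean.py", line 14, in <module>
    if __name__=="__main__": print(ctrl.get_obs()["ft_force"].round(1)); lean()
                                                                         ~~~~^^
  File "lean.py", line 10, in lean
    p=np.polyfit(z,r_,1); k=abs(r_-np.polyval(p,z))<3; r_,z=r_[k],z[k]
    raise TypeError("expected non-empty vector for x")
TypeError: expected non-empty vector for x
```

View pics/w8.png

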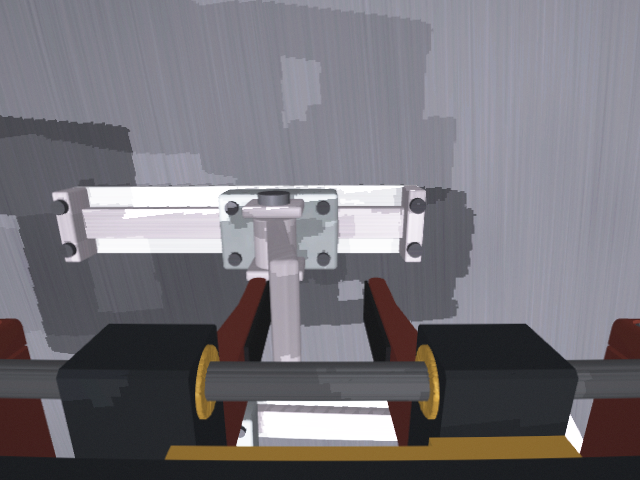

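The carriage's far edge (column 338) is still short of the end block (404). I'll continue more gently.

Request:
jog_arm([
  {"dp": [0.05, -0.005, 0], "turn": [0, 0, 0], "claw": 0.5},
  {"dp": [0.1, -0.01, 0], "turn": [0, 0, 0], "claw": 0.5},
  {"dp": [0.15, -0.015, 0], "turn": [0, 0, 0], "claw": 0.5},
  {"dp": [0.2, -0.02, 0], "turn": [0, 0, 0], "claw": 0.5},
  {"dp": [0.25, -0.025, 0], "turn": [0, 0, 0], "claw": 0.5},
  {"dp": [0.3, -0.03, 0], "turn": [0, 0, 0], "claw": 0.5},
  {"dp": [0.3, -0.03, 0], "turn": [0, 0, 0], "claw": 0.5},
])

```text
t: 19.83
ee_pos: [640.1, -47.9, 163.0]
orientation: [-1.571, 0.104, -0.074]
ft_force: [-4.2, -0.1, 4.2]
width: 43.9
```

Request:
jog_arm([
  {"dp": [0.03, -0.003, 0], "turn": [0, 0, 0], "claw": 0.5},
  {"dp": [0.06, -0.006, 0], "turn": [0, 0, 0], "claw": 0.5},
  {"dp": [0.06, -0.006, 0], "turn": [0, 0, 0], "claw": 0.5},
])

```text
t: 20.08
ee_pos: [644.2, -48.4, 163.0]
orientation: [-1.571, 0.105, -0.072]
ft_force: [-5.1, -0.4, 5.3]
width: 44.0
```

Request:
jog_arm([
  {"dp": [0.03, -0.003, 0], "turn": [0, 0, 0], "claw": 0.5},
  {"dp": [0.06, -0.006, 0], "turn": [0, 0, 0], "claw": 0.5},
  {"dp": [0.06, -0.006, 0], "turn": [0, 0, 0], "claw": 0.5},
])

```text
t: 20.33
ee_pos: [646.5, -48.7, 162.8]
orientation: [-1.571, 0.11, -0.068]
ft_force: [-10.4, 0.3, 7.8]
width: 44.2
```

Request:
jog_arm([
  {"dp": [0.02, -0.002, 0], "turn": [0, 0, 0], "claw": 0.5},
  {"dp": [0.04, -0.004, 0], "turn": [0, 0, 0], "claw": 0.5},
  {"dp": [0.04, -0.004, 0], "turn": [0, 0, 0], "claw": 0.5},
])

```text
t: 20.58
ee_pos: [646.6, -48.7, 162.6]
orientation: [-1.571, 0.116, -0.062]
ft_force: [-12.9, 1.0, 10.6]
width: 44.4
```

```bash
python3 w.py 9
python3 - <<'E'
from h import *
d=ctrl.get_image("side");cv2.imwrite("pics/side9.png",d["img"][100:400,200:500,::-1].repeat(2,0).repeat(2,1)[:600])
E
```

```text
20.6333 [646.6 -48.7 162.6] [-12.33  -0.45  10.75] [-12.95   0.97  10.59]
```

View pics/w9.png

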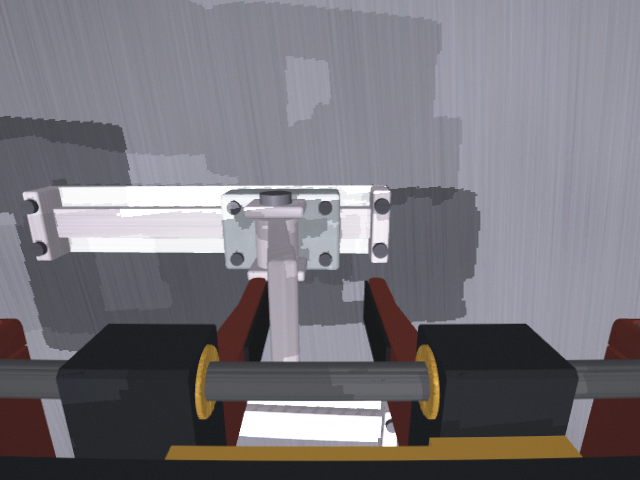

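View pics/side9.png

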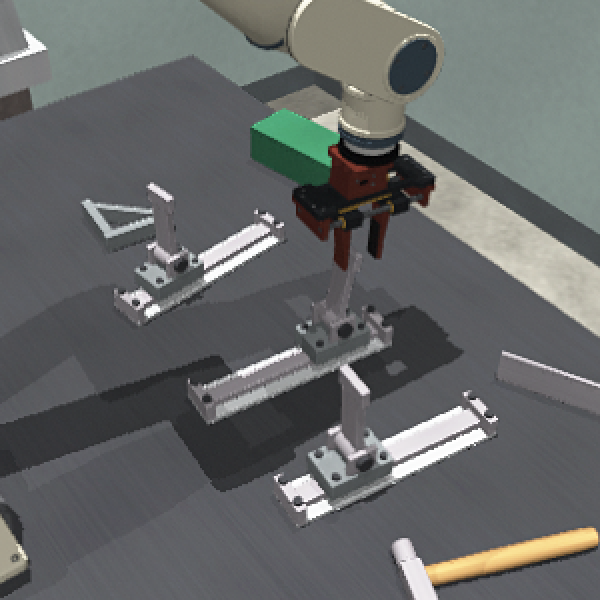

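The force rose to 13 N without motion. About 24 px still shows at carriage-top level, and that agrees with slide = 0.13: front face at 175 mm, end block from about 199 mm. I'll press a little harder to confirm it is the hard end.

Request:
jog_arm([
  {"dp": [0.03, -0.003, 0], "turn": [0, 0, 0], "claw": 0.5},
  {"dp": [0.06, -0.006, 0], "turn": [0, 0, 0], "claw": 0.5},
  {"dp": [0.06, -0.006, 0], "turn": [0, 0, 0], "claw": 0.5},
])

```text
t: 20.93
ee_pos: [646.8, -48.7, 162.3]
orientation: [-1.57, 0.124, -0.053]
ft_force: [-17.9, 0.5, 13.4]
width: 43.9
```

```bash
cat > rail.py <<'E'
from h import *
W,d=cloud("side"); x,y,yaw=505,-31,-.105
c,s=np.cos(yaw),np.sin(yaw)
r=(W[...,0]-x)*c+(W[...,1]-y)*s; t=-(W[...,0]-x)*s+(W[...,1]-y)*c
q=(W[...,2]>48)&(W[...,2]<56)&(abs(t)<28)&(abs(r)<250); print("carriage",np.percentile(r[q],[2,98]).round(1))
q=(W[...,2]>29)&(W[...,2]<39)&(abs(t)<28)&(r>50)&(r<250); print("end pts",q.sum(),np.percentile(r[q],[2,15,85,98]).round(1))
q=(W[...,2]>29)&(W[...,2]<39)&(abs(t)<28)&(r<-50)&(r>-150); print("near end",q.sum(),np.percentile(r[q],[2,98]).round(1))
E
python3 rail.py
```

```text
carriage [ 67.8 154.5]
end pts 105 [ 66.6  68.2 192.4 196.6]
near end 83 [-103.6  -89.8]
```

Hard stop confirmed: 18 N with no motion, and the carriage measures at slide ≈ 131 mm from the near end. Back off and lift clear.

Request:
jog_arm([
  {"dp": [-0.08, 0.008, 0], "turn": [0, 0, 0], "claw": 0.5},
  {"dp": [-0.2, 0.02, 0], "turn": [0, 0, 0], "claw": 0.5},
  {"dp": [-0.2, 0.02, 0.1], "turn": [0, 0, 0], "claw": 0.5},
  {"dp": [-0.2, 0.02, 0.45], "turn": [0, 0, 0], "claw": 0.5},
  {"dp": [-0.2, 0.02, 0.9], "turn": [0, 0, 0], "claw": 0.5},
  {"dp": [-0.2, 0.02, 0.9], "turn": [0, 0, 0], "claw": 0.5},
])

```text
t: 21.48
ee_pos: [635.0, -47.3, 241.7]
orientation: [-1.571, 0.114, -0.063]
ft_force: [0.9, 0.0, 0.6]
width: 43.8
```

Request:
jog_arm([
  {"dp": [0, 0, 0.4], "turn": [0, 0, 0], "claw": 0.5},
  {"dp": [0, 0, 0.8], "turn": [0, 0, 0], "claw": 0.5},
  {"dp": [0, 0, 0.8], "turn": [0, 0, 0], "claw": 0.5},
  {"dp": [0, 0, 0.8], "turn": [0, 0, 0], "claw": 0.5},
])

```text
t: 21.82
ee_pos: [636.8, -47.5, 308.7]
orientation: [-1.571, 0.109, -0.068]
ft_force: [0.3, 0.1, -0.1]
width: 43.6
```

```bash
python3 rail.py; sed -i 's/M=(505,-31/M=(618,-43/' lean.py; python3 lean.py
python3 - <<'E'
from h import *
d=ctrl.get_image("scene");cv2.imwrite("pics/scene10.png",d["img"][:,:,::-1])
E
```

```text
carriage [ 67.1 154.8]
end pts 102 [ 66.7  68.2 193.1 197.2]
near end 80 [-103.3  -89.3]
[ 0.1 -0.5 -0.3]
L 83 slope -0.021  r@150 -6.6  r@100 -5.5 carr near/far [-44.5  42.9] 92
M 127 slope 0.158  r@150 6.1  r@100 -1.8 carr near/far [-46.8  41.8] 136
R 123 slope -0.032  r@150 -6.9  r@100 -5.3 carr near/far [-43.3  45. ] 127
```

View pics/scene10.png

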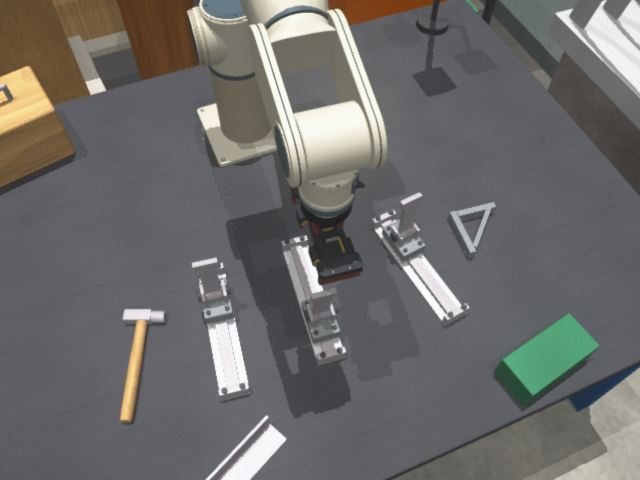

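The middle carriage is at the far end (about (322,325), end block (330,352)). The left and right stops, the hammer at (140,360) and the square at (472,228) are where they were. Handing in.

```bash
python3 -c "
from workcell import ctrl
print(ctrl.close_job(), ctrl.get_obs()['t'])"
```

```text
the job is handed in; nothing more can be done
the job is handed in; nothing more can be done
```

The worn pivot is on the middle stop, and its carriage now sits against the far end block. I handed the job in at about 22 s of the 72 s allowed.

| Stop | Lean away from the robot (rad) | Lean back towards it (rad) | Result |
|---|---|---|---|
| Left | about +0.027 | about −0.034 | sound |
| Middle | +0.164 | −0.16 | loose, almost free |
| Right | about +0.025 | about −0.036 | sound |

I rocked them in the order left, middle, right. Each push ended on a steep force rise to 5–6 N, which showed the play was taken up.

- **Slide:** I pushed the middle carriage until the force reached 18 N with no further motion. It measured at about 0.131 m from the robot's end and stayed there after I lifted clear.
- **Visible gap:** About 25 mm still shows between the carriage and the end block. By my reckoning of the stated sizes, that is the normal gap at 0.13 m.
- **Everything else:** The sound carriages read within about 1 mm of their first positions. In the pictures the hammer and welding square look unmoved. The robot was touching nothing at the end.
- **Disagreements:** The two cameras differed by about 3 mm on the tip positions. The lean readings scatter by about 0.01 rad. One lean script failed mid-slide because the arm had left its search window; I checked that moment by picture and force instead.

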